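Fasten the hasp of the green instrument case

ROBOT

A 7-joint arm with a two-finger parallel gripper is mounted at the origin on the work surface; the furniture and walls round the work are solid. World frame = base frame: x ahead of the robot, y to its left, z up, the work surface at z = 0. Lengths are in m, angles in rad, forces in N, time in s.
With the tool pointing down it reaches from about 0.4 to 0.85 m from the base axis. Payload 10.4 kg.
Tool frame: the origin (TCP) lies midway between the tips of the shut fingers; the grasp point (between the pads) lies 19 mm behind it; z points along the fingers, y is the line along which they close (so a half turn about z gives the same grasp; the last joint's range is limited). The gripper opens to 87 mm and grips with 3 to 60 N. Pads are 19 mm wide; open, the fingers measure 117 mm over their backs; the gripper's body (75 mm by 190 mm) begins 51 mm behind the grasp point.
Start: joints at [1.228, 0.332, -0.065, 1.46, 0.022, 1.35, -0.088], TCP at [0.197, -0.593, 0.223] pointing down, gripper open.
Joint ranges: [-2.6, 2.6], [-0.5, 2.12], [-1.47, 1.34], [0.16, 2.42], [-1.27, 4.41], [0.06, 2.06], [-2.6, 2.6]. Speed limits (rad/s): [2.22, 2.22, 2.79, 2.79, 3.14, 3.14, 3.14].

INTERFACE

Orientations are given as a rotation vector (axis times angle).
In Python, from workcell import sensors, cams, arm gives the robot as it stands.
- The arm moves only by the shell command python3 -m inch 'ROWS' [FORCE]. ROWS is JSON, a list of rows, each a list of 7 numbers: the turn, a rotation vector about the tool's x, y, z in rad, then the shift along the tool's x, y, z in m, then the opening, from 0 (shut) to 1 (fully open). In form: [[rx, ry, rz, dx, dy, dz, claw], ...]. A call has 1 to 12 rows; each row is the pose to reach, as a shift and turn from the pose commanded when the call began, along the tool's axes at that moment; what a row does not reach only later rows make up. A row lasts 1/12 s, in which the tool goes at most 41.7 mm and 7.16 degrees, less where a joint would pass 70% of its speed; a pose out of reach is approached as far as the arm can. A call with a gripper value outside its range is refused whole. The fingers move at their own pace and stop on an object; FORCE is the grip in N (left out, the last holds). Time passes only in rows, so rows that repeat a pose let the fingers close. It gives the time, the measured TCP pose, the force, the opening and the grip force at its end, in the units of the state.
- sensors.observe(): the state, without advancing time (a new reading comes with each control period).
- cams.snapshot(name): name is "scene" or "side" or "wrist"; returns the picture (384x512x3 uint8, blue, green, red); there is no depth.
- cams.get_calibration(name): a dict with "fov_y" (degrees; the focal length in pixels is half the picture's height over the tangent of half this angle, whatever the lens; pixels are square), "cx", "cy" (the principal point, pixels), "R" (3x3) and "t" (3): a world point X has camera coordinates R X + t. Camera axes: x right, y down, z forward; pixel columns grow to the right and rows downward; lengths in m; the calibration is good to about 2 mm. A picture is of the moment at which its call begins: read the wrist's pose just before it. get_calibration takes no time and is no camera call; for the wrist camera it gives the pose at the moment of the call.
- arm.finish_job(): hands the job in; it is judged then, once.
The state is a dict: "time_s": time; "q": joint angles; "dq": joint speeds; "joint_efforts": joint torques, N m; "eef_pos": TCP position; "ee_rot": TCP orientation; "ft_force": force on the tool from outside, world axes, zero at the start; "ft_torque": the same for the moment, N m; "opening": finger opening in m; "grip_force": force on a finger pad.
Only numpy, scipy, OpenCV 4.12 (cv2) and the standard library are available. Lean on these libraries where they do the work, as an engineer would, in place of code of your own. Each camera call takes 0.05 s, during which the arm holds its last target. There are 200 camera calls.

TASK

The green instrument case is ready to leave the workshop: swing its steel hasp forward over the brass staple so that it lies flat on the latch block. Leave the grey case's hasp as it is.

Things in the scene. Friction and masses are not known exactly. Their poses are not given: they have to be found in the camera images.
- green_case: Green case, lid shut, immovable. Origin: centre of the main box's underside, on the bench; x from the front (latch side, facing the robot) to the back, y left, z up. Main box 130 (x) x 120 (y) x 68 mm high. Green latch block in front, 60 mm wide, x = -67 to -110 mm, top also at z = 68 mm. A brass staple (loop 19 mm wide along y, 5 mm thick) stands on the block at x = -87 mm, top at z = 83 mm.
- green_hasp (a joint): Green case's steel hasp in rad: 0 = flat forward over the staple (its stop), 1.57 = upright, more = leaning back, at most 2.6; starts 1.4 to 2.2. Hinge line along the case's y at x = -55, z = 72 mm. Strap 36 mm wide, 3 mm thick, 63 mm long from hinge to its 6 mm thick rolled end; staple slot 24 to 42 mm, end tab 42 to 63 mm from the hinge. Stiff (0.06 N m): stays where left, 1 to 2 N moves it.
- green_hasp_tip (a point): Middle of the rolled end of the green case's hasp, 60 mm from its hinge line. Axes turn with the hasp: at joint value 0 they are those of the case, x pointing from the end back to the hinge.
- grey_hasp_tip (a point): The same point on the hasp of the grey case, which is alike in every size, stands within the same area of the bench and is to be left alone; its hasp also starts open.

How it is judged:
At the end, for the whole second after the job is handed in: The green case's hasp lies forward over the staple, within 0.15 rad (about 9 degrees) of flat; the end of the grey case's hasp is within 15 mm of where it was (value of joint green_hasp below 0.15 rad and distance of grey_hasp_tip from where it was at the start of the episode below 0.015 m); the robot touches nothing.
It fails at once if the grey case's hasp is moved (its end by more than 15 mm) (distance of grey_hasp_tip from where it was at the start of the episode above 0.015 m).
It also fails if it takes over 29 s, if anything falls off the work surface, if the arm or the gripper's body presses on something with over 40 N, if the wrist force passes 120 N, or if a joint passes its speed limit or range.

## Working session

There is one attempt and no reset: what is moved stays moved. The work goes in short steps, Python scripts to look and compute and a shell command to move; the robot and the scene stay as the last step left them, time stands still between calls to the robot, and variables do not carry over. Pictures are saved under pics/ and viewed, at most 10 in all, crops included, and the job is handed in when it is done.

```bash
mkdir -p pics; python3 - <<'E'
from workcell import sensors,cams
import cv2,numpy as np
for n in ["scene","side"]:
    im=cams.snapshot(n); cv2.imwrite(f"pics/{n}0.png",im)
    c=cams.get_calibration(n); print(n,c)
s=sensors.observe();print(s)
E
```

```text
scene {'fov_y': 43.04855187680296, 'cx': 251.29605432176407, 'cy': 189.9701402742876, 'R': array([[ 0.48198211, -0.87606354,  0.01435011],
       [-0.35600364, -0.21077442, -0.91040406],
       [ 0.80059644,  0.43368978, -0.4134713 ]]), 't': array([-0.37925753,  0.18858732,  0.85057007])}
side {'fov_y': 45.838482539570315, 'cx': 262.6143305056565, 'cy': 186.8749594127867, 'R': array([[-2.91005004e-01, -9.56721433e-01,  4.33479977e-04],
       [-8.46607456e-01,  2.57300656e-01, -4.65888601e-01],
       [ 4.45614075e-01, -1.35942902e-01, -8.84843276e-01]]), 't': array([-0.01024577,  0.47394202,  0.8409171 ])}
{'time_s': 0.1, 'q': array([ 1.22841065,  0.33281679, -0.06469893,  1.46082782,  0.02157536,
        1.34989669, -0.08847422]), 'dq': array([-3.39839114e-04, -1.46577415e-03,  4.10145700e-05, -2.47887208e-03,
        7.48392316e-04, -1.00966276e-03, -2.17339592e-03]), 'joint_efforts': array([ 8.98135113e-04, -6.24546504e+01,  2.43934774e-02, -3.90718603e+01,
       -6.14159019e-02,  3.65299650e-02,  5.85322255e-05]), 'eef_pos': array([ 0.1963768 , -0.59299566,  0.22184251]), 'ee_rot': array([-3.10029268e+00, -5.00043053e-01,  3.62597574e-04]), 'ft_force': array([ 0.51182395, -0.26637232,  0.05555618]), 'ft_torque': array([ 0.02273083, -0.00200667, -0.02430046]), 'grip_force': 0.0, 'opening': 0.08681903419901531}
```

View pics/scene0.png

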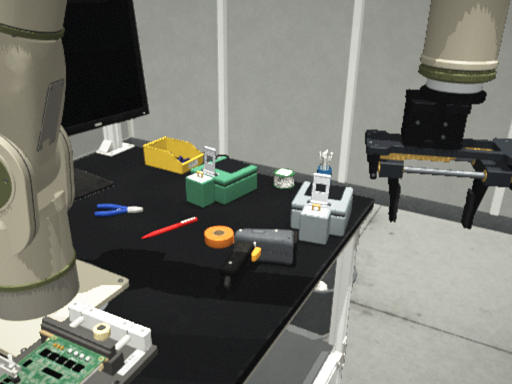

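View pics/side0.png

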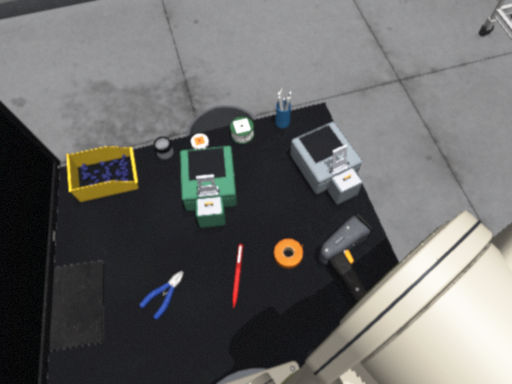

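The scene view shows the green case near (222,183) and the grey case at (322,210). In the side view, the green case is at (208,180) with its latch block toward (210,213). The grey case is at (327,160). I'll zoom in on the green case in both views.

```bash
python3 - <<'E'
import cv2,numpy as np
a=cv2.imread("pics/side0.png")[135:235,165:250]; b=cv2.imread("pics/scene0.png")[140:215,180:265]
a=cv2.resize(a,None,fx=4.6,fy=4.6,interpolation=cv2.INTER_CUBIC);b=cv2.resize(b,None,fx=4.6,fy=4.6,interpolation=cv2.INTER_CUBIC)
o=np.zeros((max(len(a),len(b)),a.shape[1]+b.shape[1]+10,3),np.uint8);o[:len(a),:a.shape[1]]=a;o[:len(b),a.shape[1]+10:]=b
cv2.imwrite("pics/z.png",o);print(a.shape,b.shape)
E
```

```text
(460, 391, 3) (345, 391, 3)
```

View pics/z.png

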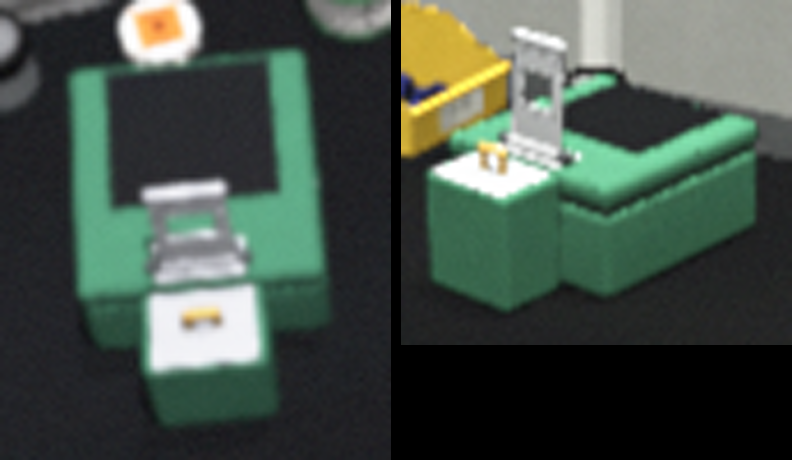

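The crop shows the hasp upright, slightly back. In the side crop its tip is at (184,190) and the staple at (201,312). In the scene crop the tip is at (539,35). I'll fit the case pose to these points.

```bash
cat > fit.py <<'E'
import numpy as np
from scipy.optimize import least_squares
from workcell import cams
C={n:cams.get_calibration(n) for n in ["scene","side"]}
def proj(n,X):
    c=C[n];p=c["R"]@X+c["t"];f=192/np.tan(np.radians(c["fov_y"]/2))
    return np.array([c["cx"]+f*p[0]/p[2],c["cy"]+f*p[1]/p[2]])
off={"side":(165,135),"scene":(180,140)}
P=[("side",146,368,(-.110,.03,.068)),("side",267,362,(-.110,-.03,.068)),("side",162,424,(-.110,.03,0)),("side",275,410,(-.110,-.03,0)),
("side",201,312,(-.087,0,.083)),("side",184,190,"t"),
("scene",29,172,(-.110,.03,.068)),("scene",104,197,(-.110,-.03,.068)),("scene",107,308,(-.110,-.03,0)),("scene",31,285,(-.110,.03,0)),
("scene",91,146,(-.087,0,.083)),("scene",138,36,"t"),("scene",204,296,(-.065,-.06,0)),("scene",353,233,(.065,-.06,0))]
def W(v,p):
    x,y,yaw,th=v
    if p=="t": p=(-.055-.061*np.cos(th),0,.072+.061*np.sin(th))
    c,s=np.cos(yaw),np.sin(yaw)
    return np.array([x+c*p[0]-s*p[1],y+s*p[0]+c*p[1],p[2]])
def res(v): return np.concatenate([proj(n,W(v,p))-((np.array([u,w])+.5)/4.6-.5+off[n]) for n,u,w,p in P])
r=least_squares(res,[.7,.1,0,1.7],loss="soft_l1")
print(r.x.round(4),r.fun.reshape(-1,2).round(1) if 0 else res(r.x).reshape(-1,2).round(1).tolist())
v=r.x
for nm,p in dict(tip="t",staple=(-.087,0,.083),hinge=(-.055,0,.072)).items(): print(nm,W(v,p).round(4))
E
python3 fit.py
```

```text
[ 0.5544 -0.0462 -0.1791  1.6218] [[-0.5, 0.4], [0.9, -1.2], [-0.2, 0.4], [1.4, 0.7], [0.0, -1.4], [0.2, -0.3], [-1.7, -1.3], [-0.3, -0.3], [-0.1, 1.4], [-0.9, -0.7], [0.2, -1.0], [-0.5, -0.2], [0.4, 1.3], [1.0, -1.5]]
tip [ 0.5033 -0.0369  0.1329]
staple [ 0.4688 -0.0307  0.083 ]
hinge [ 0.5002 -0.0364  0.072 ]
```

```bash
cat > go.py <<'E'
import sys,numpy as np
from fit import W,v
from workcell import sensors
from scipy.spatial.transform import Rotation as R
s=sensors.observe();r=R.from_rotvec(s["ee_rot"])
tgt=R.from_euler("z",v[2])*R.from_euler("x",np.pi)
print("t",s["time_s"],"pos",s["eef_pos"].round(4),"F",s["ft_force"].round(1),"turn",(r.inv()*tgt).as_rotvec().round(3))
for a in sys.argv[1:]:
    p=[float(k) for k in a.split(",")]; print(a,(r.inv().apply(W(v,p)-s["eef_pos"])).round(4))
E
python3 go.py -- 2>/dev/null; python3 go.py "-.020,0,.20" "-.02,0,.115"
```

```text
[ 0.5544 -0.0462 -0.1791  1.6218] [[-0.5, 0.4], [0.9, -1.2], [-0.2, 0.4], [1.4, 0.7], [0.0, -1.4], [0.2, -0.3], [-1.7, -1.3], [-0.3, -0.3], [-0.1, 1.4], [-0.9, -0.7], [0.2, -1.0], [-0.5, -0.2], [0.4, 1.3], [1.0, -1.5]]
tip [ 0.5033 -0.0369  0.1329]
staple [ 0.4688 -0.0307  0.083 ]
hinge [ 0.5002 -0.0364  0.072 ]
t 0.1 pos [ 0.1964 -0.593   0.2218] F [ 0.5 -0.3  0.1] turn [-0.001  0.     0.499]
[ 0.5544 -0.0462 -0.1791  1.6218] [[-0.5, 0.4], [0.9, -1.2], [-0.2, 0.4], [1.4, 0.7], [0.0, -1.4], [0.2, -0.3], [-1.7, -1.3], [-0.3, -0.3], [-0.1, 1.4], [-0.9, -0.7], [0.2, -1.0], [-0.5, -0.2], [0.4, 1.3], [1.0, -1.5]]
tip [ 0.5033 -0.0369  0.1329]
staple [ 0.4688 -0.0307  0.083 ]
hinge [ 0.5002 -0.0364  0.072 ]
t 0.1 pos [ 0.1964 -0.593   0.2218] F [ 0.5 -0.3  0.1] turn [-0.001  0.     0.499]
-.020,0,.20 [ 0.4942 -0.4161  0.0223]
-.02,0,.115 [ 0.4942 -0.416   0.1073]
```

```bash
sed -i 's/^print(r.x/if __name__=="__main__": print(r.x/; s/^for nm/if __name__=="__main__":\n  for nm/' fit.py
python3 -m inch '[[0,0,0.1,0.03,-0.025,-0.03,0],[0,0,0.2,0.06,-0.05,-0.03,0],[0,0,0.3,0.09,-0.075,-0.03,0],[0,0,0.4,0.12,-0.1,-0.03,0],[0,0,0.5,0.15,-0.125,-0.03,0],[0,0,0.5,0.18,-0.15,-0.03,0],[0,0,0.5,0.21,-0.175,-0.03,0],[0,0,0.5,0.24,-0.2,-0.03,0],[0,0,0.5,0.27,-0.225,-0.03,0],[0,0,0.5,0.3,-0.25,-0.03,0],[0,0,0.5,0.33,-0.275,-0.03,0],[0,0,0.5,0.36,-0.3,-0.03,0]]' 20
python3 go.py "-.020,0,.20"
```

```text
time_s: 1.1
eef_pos: [0.4444, -0.1935, 0.2525]
ee_rot: [3.129, -0.283, -0.0]
ft_force: [1.6, -0.4, -0.4]
opening: 0.0153
grip_force: 0.0
t 1.1 pos [ 0.4444 -0.1935  0.2525] F [ 1.6 -0.4 -0.4] turn [ 0.     0.    -0.001]
-.020,0,.20 [ 0.0618 -0.1647  0.0524]
```

```bash
python3 -m inch '[[0,0,0,0.012,-0.033,0,0],[0,0,0,0.024,-0.066,0,0],[0,0,0,0.036,-0.099,0,0],[0,0,0,0.048,-0.13,0.01,0],[0,0,0,0.06,-0.16,0.02,0],[0,0,0,0.062,-0.165,0.04,0],[0,0,0,0.062,-0.165,0.052,0],[0,0,0,0.062,-0.165,0.052,0],[0,0,0,0.062,-0.165,0.052,0]]' 20
python3 go.py "-.020,0,.115"
python3 - <<'E'
from workcell import cams
import cv2,numpy as np
a=cams.snapshot("wrist");b=cams.snapshot("side")[100:250,130:330];d=cams.snapshot("scene")[60:230,130:330]
a=cv2.resize(a,(400,300));b=cv2.resize(b,(400,300));d=cv2.resize(d,(353,300))
o=np.zeros((600,800,3),np.uint8);o[:300,:400]=a;o[:300,400:]=b;o[300:,:353]=d;cv2.imwrite("pics/m1.png",o)
E
```

```text
time_s: 1.85
eef_pos: [0.5337, -0.0456, 0.2001]
ee_rot: [3.128, -0.285, -0.003]
ft_force: [-0.3, -0.5, 0.5]
opening: 0.0003
grip_force: 0.0
t 1.85 pos [ 0.5337 -0.0456  0.2001] F [-0.3 -0.5  0.5] turn [ 0.001  0.002 -0.003]
-.020,0,.115 [ 0.0006 -0.0032  0.0851]
```

View pics/m1.png

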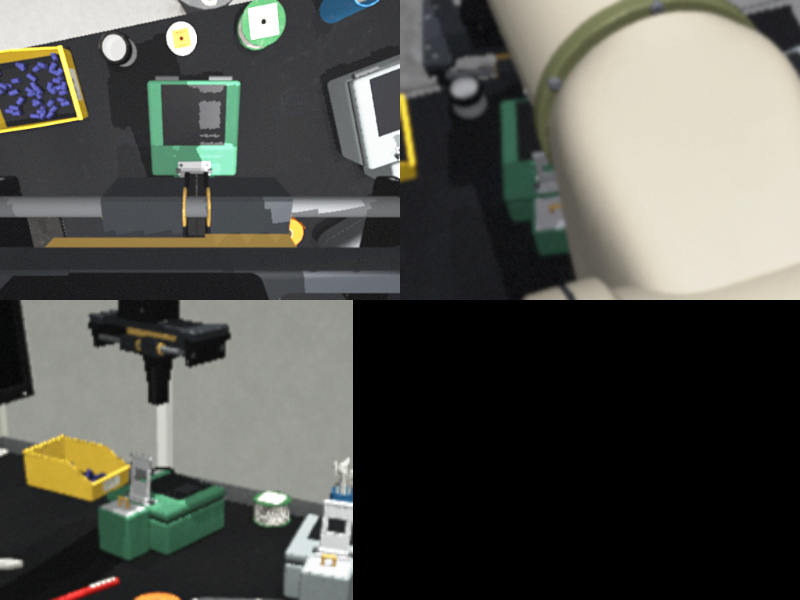

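The wrist view shows the fingers at column 195, laterally in line with the hasp at (194,168). The scene view shows them above and behind the upright strap, so I'm descending.

```bash
python3 -m inch '[[0,0,0,0.002,-0.003,0.025,0],[0,0,0,0.002,-0.003,0.05,0],[0,0,0,0.002,-0.003,0.075,0],[0,0,0,0.002,-0.003,0.088,0],[0,0,0,0.002,-0.003,0.088,0]]'
python3 go.py "-.055,0,.115"
python3 - <<'E'
from workcell import cams
import cv2,numpy as np
d=cams.snapshot("scene")[110:220,170:290]
cv2.imwrite("pics/m2.png",cv2.resize(d,None,fx=4,fy=4))
E
```

```text
time_s: 2.42
eef_pos: [0.5355, -0.0424, 0.1105]
ee_rot: [3.128, -0.285, -0.005]
ft_force: [-0.3, -0.6, -1.0]
opening: 0.0001
grip_force: 0.0
t 2.4167 pos [ 0.5355 -0.0424  0.1105] F [-0.3 -0.6 -1. ] turn [ 0.001  0.003 -0.002]
-.055,0,.115 [-0.0358  0.0004 -0.0044]
```

View pics/m2.png

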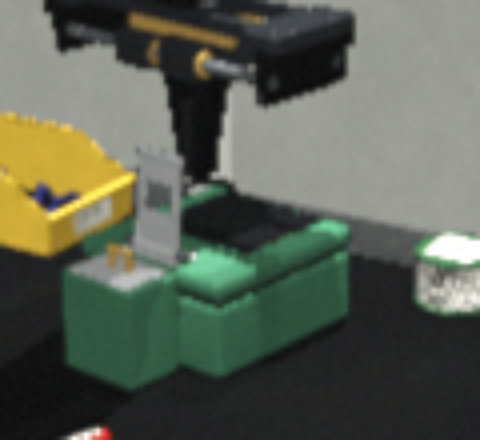

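The fingers are behind the upright strap, which is clear at (160,205). Now I push forward.

```bash
python3 -m inch '[[0,0,0,-0.008,0,0,0],[0,0,0,-0.016,0,0,0],[0,0,0,-0.024,0,0,0],[0,0,0,-0.032,0,0,0],[0,0,0,-0.04,0,0,0],[0,0,0,-0.048,0,0,0],[0,0,0,-0.056,0,0,0],[0,0,0,-0.062,0,0,0],[0,0,0,-0.066,0,0,0],[0,0,0,-0.066,0,0,0]]'
python3 go.py "-.11,0,.08"
python3 - <<'E'
from workcell import cams
import cv2,numpy as np
d=cams.snapshot("scene")[110:220,170:290]
cv2.imwrite("pics/m3.png",cv2.resize(d,None,fx=4,fy=4))
E
```

```text
time_s: 3.3
eef_pos: [0.4712, -0.0296, 0.1126]
ee_rot: [3.128, -0.283, -0.001]
ft_force: [0.3, -0.8, -0.1]
opening: 0.0004
grip_force: 0.0
t 3.3 pos [ 0.4712 -0.0296  0.1126] F [ 0.3 -0.8 -0.1] turn [ 0.     0.    -0.001]
-.11,0,.08 [-0.0252  0.0015  0.0326]
```

View pics/m3.png

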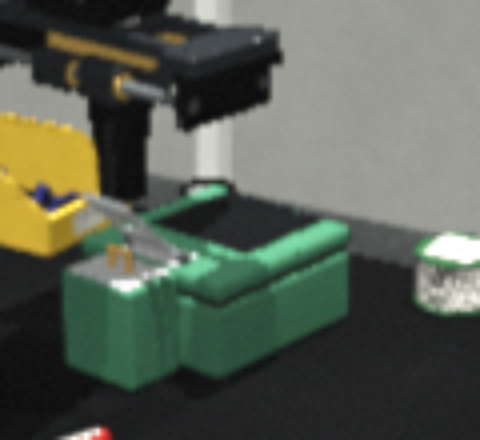

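The hasp has swung forward to about 40° (strap from (185,258) to (90,205)), with the fingers behind and above it. Next I follow the arc down onto the tab.

```bash
python3 -m inch '[[0,0,0,-0.007,0.001,0.006,0],[0,0,0,-0.012,0.001,0.012,0],[0,0,0,-0.017,0.001,0.018,0],[0,0,0,-0.021,0.001,0.024,0],[0,0,0,-0.024,0.001,0.029,0],[0,0,0,-0.026,0.001,0.033,0],[0,0,0,-0.026,0.001,0.033,0]]'
python3 go.py "-.11,0,.075"
```

```text
time_s: 3.93
eef_pos: [0.445, -0.0259, 0.0784]
ee_rot: [3.129, -0.282, -0.004]
ft_force: [0.2, -0.3, 0.2]
opening: 0.0007
grip_force: 0.0
t 3.9333 pos [ 0.445  -0.0259  0.0784] F [ 0.2 -0.3  0.2] turn [ 0.     0.002 -0.001]
-.11,0,.075 [0.0013 0.0004 0.0034]
```

```bash
python3 -m inch '[[0,0,0,0.001,0,0.0015,0],[0,0,0,0.001,0,0.003,0],[0,0,0,0.001,0,0.003,0]]'
python3 go.py "-.11,0,.075"
python3 - <<'E'
from workcell import cams
import cv2,numpy as np
d=cams.snapshot("scene")[110:220,170:290]
cv2.imwrite("pics/m4.png",cv2.resize(d,None,fx=4,fy=4))
E
```

```text
time_s: 4.18
eef_pos: [0.4473, -0.0262, 0.0764]
ee_rot: [-3.129, 0.283, 0.0]
ft_force: [0.7, 0.0, 0.5]
opening: 0.0006
grip_force: 0.0
t 4.1833 pos [ 0.4473 -0.0262  0.0764] F [0.7 0.  0.5] turn [-0.     0.    -0.001]
-.11,0,.075 [-0.0011  0.0006  0.0014]
```

View pics/m4.png

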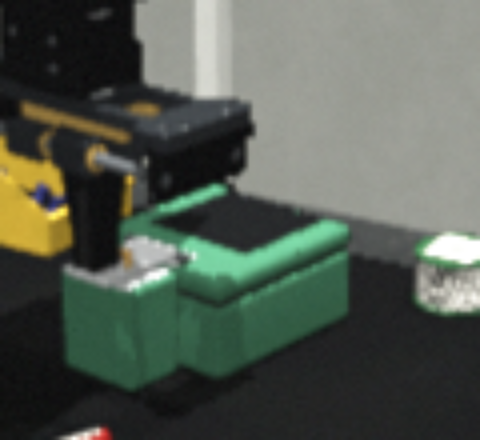

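The strap now looks nearly flat, with the staple showing through its slot at (127,257). I'll press a little more until the force rises.

```bash
python3 -m inch '[[0,0,0,0,0,0.001,0],[0,0,0,0,0,0.002,0],[0,0,0,0,0,0.002,0]]'; python3 -m inch '[[0,0,0,0,0,0.001,0],[0,0,0,0,0,0.0015,0],[0,0,0,0,0,0.0015,0]]'
```

```text
time_s: 4.48
eef_pos: [0.4476, -0.0262, 0.0749]
ee_rot: [3.129, -0.283, 0.001]
ft_force: [-2.5, -0.6, 7.1]
opening: 0.0006
grip_force: 3.5
time_s: 4.73
eef_pos: [0.4478, -0.0262, 0.0743]
ee_rot: [3.128, -0.283, 0.001]
ft_force: [-6.4, 0.0, 18.9]
opening: 0.0002
grip_force: 9.2
```

The force has risen at z = 75 mm, so the hasp is against its stop. I'm retreating upward.

```bash
python3 -m inch '[[0,0,0,0,0,-0.01,0],[0,0,0,0,0,-0.03,0],[0,0,0,0,0,-0.06,0],[0,0,0,0,0,-0.09,0],[0,0,0,0,0,-0.12,0],[0,0,0,0,0,-0.12,0],[0,0,0,0,0,-0.12,0]]'
python3 - <<'E'
from workcell import cams
import cv2,numpy as np
d=cams.snapshot("scene")[110:250,170:370]
cv2.imwrite("pics/m5.png",cv2.resize(d,None,fx=4,fy=4))
E
```

```text
time_s: 5.32
eef_pos: [0.4483, -0.0263, 0.1947]
ee_rot: [3.128, -0.283, 0.006]
ft_force: [-0.2, 0.8, 0.7]
opening: 0.0003
grip_force: 0.0
```

View pics/m5.png

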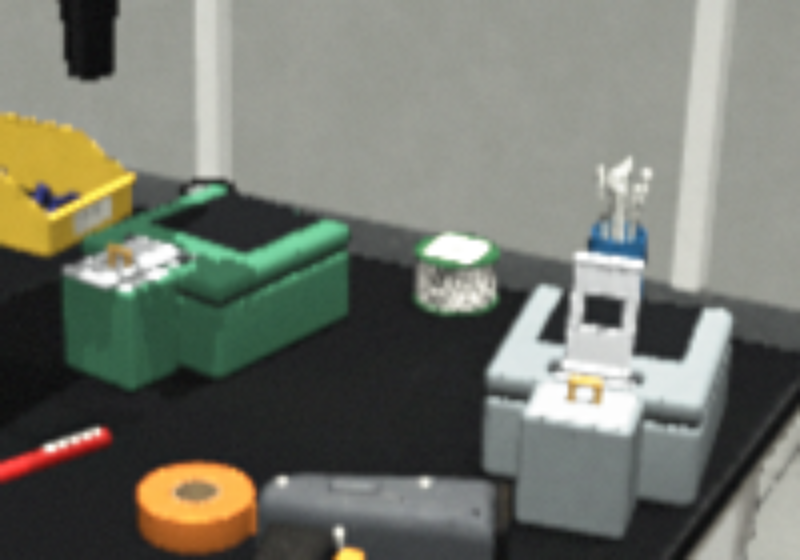

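The green hasp lies flat with the staple standing through its slot at (120,252). The grey hasp is still upright at (605,310), and the robot is clear of everything.

```bash
python3 -c "
from workcell import arm
print(arm.finish_job())"
```

```text
the job is handed in; nothing more can be done
None
```

I handed the job in at about 5.4 s: the green case's hasp lies flat over its staple, the grey case's hasp looks untouched in the last picture, and the arm is clear. The hand-in gave no verdict.

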